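Dim the model house lights to the mark, then lift off its roof and hold it up for viewing

TASK

Show a customer the inside of the flat-roofed model house: first turn the lighting transformer's dial clockwise until its white pointer line stands on the single long mark of the scale, and leave it there. Then lift the roof terrace by its chimney, with its two little planters standing on it, straight up about 10 cm clear of the walls, and finish while still holding it in the gripper, steady and level over the house. Leave everything else on the counter where it is.

Things in the scene. Friction and masses are not known exactly. Their poses are not given: they have to be found in the camera images.
- dial (a joint): angle of the transformer's dial in rad, 0 to 2.4, growing clockwise seen from above; at 0 the white pointer line points to the transformer's own -x, and the line of scale mark number i (0 to 8, every 0.3 rad) is at 0.3 i. The single long, thick mark is at 1.50. The dial starts between 0.2 and 1.0. It stays where it is left; light friction (about 0.03 N m).
- dial_grip (a point): point on the dial's upright axis, at a good height to grip its bar (84 mm above the counter, 29 mm above the transformer's top). The bar is 42 mm long, 14 mm thick and reaches from 64 mm to 96 mm above the counter, on a round skirt 60 mm across (top 64 mm above the counter). This point turns with the dial: the bar lies along its x axis, the pointer is at its -x end, the bar's 14 mm thickness is along y.
- long_mark (a point): point on the single long mark of the scale, on the transformer's flat top (55 mm above the counter), 48 mm from the dial's axis.
- transformer: grey metal transformer box fixed to the counter, 150 (x) x 135 (y) x 55 mm high, with the black dial in the middle of its top; origin on the counter under its centre, which is also the dial's axis. Seen from above the pointer's direction is the box's -x direction turned clockwise by the dial's angle. It stands on the left or on the right.
- house: flat-roofed model house, fixed to the counter, walls 204 (x) x 138 (y) mm outside, 6 mm thick, 110 mm high, open on top under the roof; origin on the counter under its centre. It stands on the side where the transformer is not.
- roof: loose roof terrace of that house, about 0.2 to 0.4 kg: slab 216 (x) x 150 (y) x 8 mm with a parapet 10 mm high round its edge and a locating panel 5 mm deep under it that sits inside the walls with 4 mm play. Origin at the centre of the slab's underside (110 mm above the counter when it rests on the walls); z is up. Its weight is centred on the chimney within a few mm.
- chimney (a point): centre (half-way up) of the solid brick chimney at the middle of the roof, by which the roof is lifted: 46 mm along the roof's x, 30 mm along y (grip across this), sides rising from the slab's top (33 mm below this point) to 33 mm above it; two small clay pots on top reach 41 mm above it. 41 mm above the roof's origin; same axes as the roof. It stands 151 mm above the counter at the start.
- planter_a_mid (a point): centre of a loose small planter (round pot 32 mm across with a ball shrub, 47 mm high, 30 g) standing on the roof 74 to 86 mm from the chimney's axis towards the roof's -x and up to 30 mm to either side; this point is 23 mm above its foot.
- planter_b_mid (a point): the same kind of planter, 74 to 86 mm from the chimney's axis towards the roof's +x and up to 30 mm to either side; this point is 23 mm above its foot.
- paint_jar: squat round paint jar, 40 mm across, 55 mm high, standing on the counter between the house and the transformer; origin under its centre. Bystander.
- glue_bottle: glue bottle, 44 mm across, 130 mm high, standing behind the middle of the counter; origin under its centre. Bystander.
- screwdriver: screwdriver, 160 mm long, lying on the counter between the house and the transformer; bystander.
- brush: brush, 170 mm long, lying on the counter between the house and the transformer; bystander.
- tape_roll: roll of tape lying flat, 90 mm across, 24 mm high; origin under its centre. Bystander.
- cottage: small toy cottage with a pointed roof, 90 x 80 mm, 105 mm high; origin under its centre. Bystander, not the model house of the job.

How it is judged:
By the outcome, as a careful person would: the job done as asked, in the order asked, and still so for the second after the job is handed in, while the arm keeps its last pose, push and grip.
It also fails if it takes over 51 s, if anything falls off the work surface, if the arm or the gripper's body presses on something with over 40 N, if the wrist force passes 120 N, or if a joint passes its speed limit or range.

ROBOT

A 7-joint arm with a two-finger parallel gripper is mounted at the origin on the work surface. World frame = base frame: x ahead of the robot, y to its left, z up, the work surface at z = 0. Lengths are in m, angles in rad, forces in N, time in s.
With the tool pointing down it reaches from about 0.425 to 0.925 m from the base axis. Payload 6.8 kg.
Tool frame: the origin (TCP) lies between the finger pads; the fingertips stand 22 mm ahead of it and the grasp point (between the pads) lies 3 mm ahead of it; z points along the fingers, y is the direction in which the jaws open and shut (so a half turn about z gives the same grasp; the last joint's range is limited). The gripper opens to 85 mm and grips with 20 to 120 N. Pads are 22 mm wide; open, the fingers measure 114 mm over their backs; the gripper's body (76 mm by 85 mm) begins 54 mm behind the grasp point. The pads swing forward as they close: fully open they stand 13 mm farther back than shut.
Start: joints at [1.122, 0.477, 0.022, 1.555, -0.011, 1.109, -0.083], TCP at [0.226, -0.636, 0.253] pointing down, gripper open.
Joint ranges: [-2.96, 2.96], [-0.34, 2.1], [-1.41, 1.46], [0.24, 2.44], [-1.37, 4.51], [0.17, 1.92], [-2.96, 2.96]. Speed limits (rad/s): [2.39, 2.39, 3.14, 3.14, 3.14, 3.14, 3.14].

INTERFACE

Orientations are given as a unit quaternion [w, x, y, z].
In Python, from station import bot gives the robot as it stands. The module is installed in compiled form; this text tells all that it offers.
- The arm moves only by the tool drive_tool, never from a script. Its argument "series" is one flat list of numbers, 7 for each row, row after row: the opening, from -1 (shut) to 1 (fully open), then the shift along the tool's x, y, z in mm, then the turn, a rotation vector about the tool's x, y, z in rad. In form: [jaw, x, y, z, wx, wy, wz, jaw, x, y, z, wx, wy, wz, ...]. A call has 1 to 12 rows; each row shifts and turns the commanded pose from where the row before left it, along the tool's axes as they then stand; what a row does not reach is not made up. A row lasts 1/8 s, in which the tool goes at most 62.5 mm and 10.7 degrees, less where a joint would pass 70% of its speed; a pose out of reach is approached as far as the arm can. A call with a gripper value outside its range is refused whole. The fingers move at their own pace and stop on an object; "force" is the grip in N (left out, the last holds). Time passes only in rows, so rows that do not move let the fingers close. It gives the time, the measured TCP pose, the force and the opening at its end, in the units of the state.
- bot.get_obs(): the state, without advancing time (a new reading comes with each control period).
- bot.read_camera(name): name is "scene" or "top" or "wrist"; returns a dict with "pixels" (480x640x3 uint8, blue, green, red), "camera_matrix" (3x3 intrinsics, pixels), "distortion" ([k1, k2, p1, p2, k3] as OpenCV has them; the pictures are not rectified), "rvec" (rotation vector, rad) and "tvec" (3), from world to camera coordinates, as OpenCV has them. Camera axes: x right, y down, z forward; pixel columns grow to the right and rows downward; lengths in m; the calibration is good to about 2 mm. A picture is of the moment at which its call begins. There is no depth.
- bot.hand_in(): hands the job in, once; it reports no verdict.
The state is a dict: "t": time; "q": joint angles; "joint_vel": joint speeds; "joint_torque": joint torques, N m; "eef_pos": TCP position; "tool_rot": TCP orientation; "contact_force": force on the tool from outside, world axes, zero at the start; "torque": the same for the moment, N m; "gripper_width": opening from 0.0 (shut) to 1.0 (fully open).
Only numpy, scipy, OpenCV 4.12 (cv2) and the standard library are available. Lean on these libraries where they do the work, as an engineer would, in place of code of your own. Each camera call takes 0.05 s, during which the arm holds its last target. There are 200 camera calls.

## Working session

There is one attempt and no reset: what is moved stays moved. The work goes in short steps, Python scripts to look and compute and a tool call to move; the robot and the scene stay as the last step left them, time stands still between calls to the robot, and variables do not carry over. Pictures are saved under pics/ and viewed, about 8 in all and at most 12, crops included, and the job is handed in when it is done.

Besides the shell and the picture viewer there is one more tool, called after "Emit:" as name(argument=value, ...) on one line, values as JSON. drive_tool: Moves the arm, as the interface text tells. Its arguments: {"type":"object","properties":{"series":{"type":"array"},"force":{"type":"number"}},"required":["series"]}

```bash
mkdir -p pics; cat > h.py <<'E'
import numpy as np, cv2
from station import bot
def cam(n):
    c=bot.read_camera(n); c['R']=cv2.Rodrigues(np.array(c['rvec'],float))[0]; c['t']=np.array(c['tvec'],float).ravel()
    c['K']=np.array(c['camera_matrix'],float); c['D']=np.array(c['distortion'],float); return c
def ray(c,uv):
    p=cv2.undistortPoints(np.array(uv,float).reshape(-1,1,2),c['K'],c['D']).reshape(-1,2)
    d=np.c_[p,np.ones(len(p))]@c['R']; return -c['R'].T@c['t'],d
def onz(c,uv,z):
    o,d=ray(c,uv); return o+d*((z-o[2])/d[:,2])[:,None]
def proj(c,P):
    return cv2.projectPoints(np.array(P,float).reshape(-1,1,3),np.array(c['rvec'],float),c['t'],c['K'],c['D'])[0].reshape(-1,2)
E
python3 - <<'E'
from h import *
for n in ['top','scene']:
    c=cam(n); cv2.imwrite(f'pics/{n}0.png',c['pixels']); print(n,-c['R'].T@c['t'],c['R'][2])
o=bot.get_obs(); print(o)
E
```

```text
top [0.40485412 0.0241172  1.19982966] [ 0.16011432 -0.01122672 -0.98703463]
scene [ 1.19497739 -0.86373902  1.01495357] [-0.42515643  0.62456907 -0.6550996 ]
{'t': 0.1, 'q': array([ 1.12192952,  0.47774789,  0.02230348,  1.55639477, -0.01149424,
        1.1093571 , -0.08308773]), 'joint_vel': array([ 0.00069265, -0.00034141,  0.00100886, -0.00280033,  0.00022861,
        0.00168242,  0.00024257]), 'joint_torque': array([ 6.15522920e-03, -5.97752953e+01,  1.61458645e+00, -2.81951594e+01,
        1.28580123e-02,  4.95203145e-03,  3.02904743e-05]), 'eef_pos': array([ 0.22542076, -0.63567414,  0.25238395]), 'tool_rot': array([-8.64831285e-04,  9.85513569e-01,  1.69594261e-01, -2.09140842e-04]), 'contact_force': array([-0.08524497,  0.658452  ,  0.10956857]), 'torque': array([-0.00294778,  0.00533811, -0.02718844]), 'gripper_width': 1.0036954015597677}
```

View pics/top0.png

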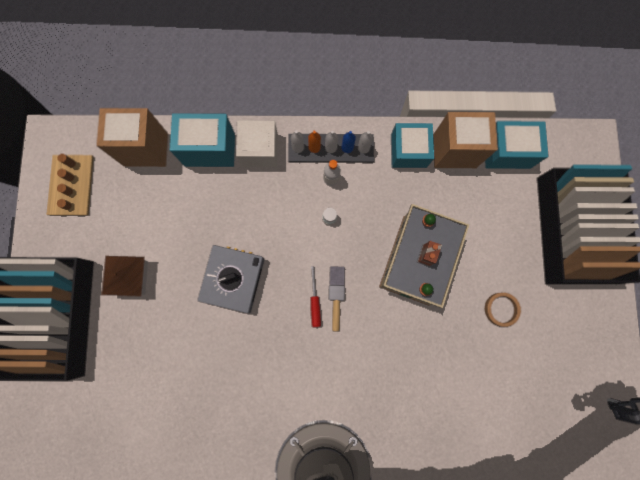

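View pics/scene0.png

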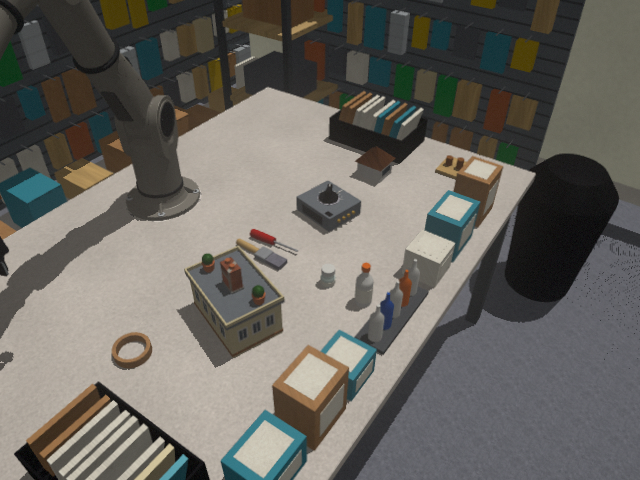

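The top view has the transformer on the left (about 232,280) with its dial. The house is on the right (425,255), with the chimney at (430,253) and planters at (430,220) and (427,290). Next I'll enlarge both.

```bash
python3 - <<'E'
from h import *
im=cv2.imread('pics/top0.png')
a=cv2.resize(im[240:320,192:272],None,fx=5,fy=5,interpolation=cv2.INTER_CUBIC)
b=cv2.resize(im[200:313,374:474],(400,452),interpolation=cv2.INTER_CUBIC)[:,:]
o=np.zeros((452,800,3),np.uint8);o[:400,:400]=a;o[:,400:]=b
cv2.imwrite('pics/crop.png',o)
E
```

```text
(no output)
```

View pics/crop.png

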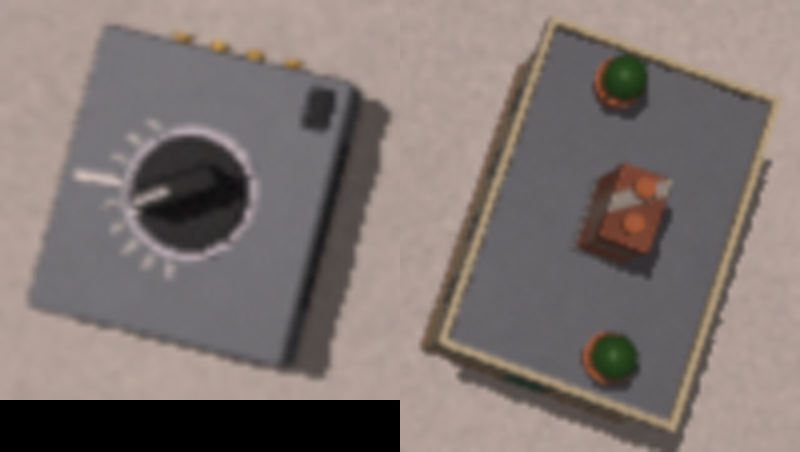

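```bash
python3 - <<'E'
from h import *
c=cam('top'); s=cam('scene')
C=np.array([[213.4,245],[263.4,257],[249,313.4],[198,300.6]])
P=onz(c,C,.055); print('trafo corners',P.round(4).tolist(),[round(float(np.linalg.norm(P[i]-P[i-1])),4) for i in range(4)],P.mean(0))
m=onz(c,[[192+97/5,240+178/5]],.055)[0]; print('long mark',m, m-P.mean(0))
xm=((P[3]-P[0])+(P[2]-P[1]))/2; print('-x dir ang',np.arctan2(xm[1],xm[0]))
d=m-P.mean(0); print('mark ang',np.arctan2(d[1],d[0]),np.linalg.norm(d))
pt=onz(c,[[192+140/5,240+202/5],[192+165/5,240+192/5]],.096); d=pt[0]-pt[1]; print('pointer',pt,np.arctan2(d[1],d[0]))
for n,k in(('top',c),('scene',s)):
    hsv=cv2.cvtColor(k['pixels'],cv2.COLOR_BGR2HSV)
    M=cv2.inRange(hsv,(15,50,110),(32,255,255))
    B=np.zeros_like(M); x,y,w,h=(375,198,100,115) if n=='top' else (180,240,110,60); B[y:y+h,x:x+w]=M[y:y+h,x:x+w]
    n_,l,st,_=cv2.connectedComponentsWithStats(B); j=1+np.argmax(st[1:,4]); ys,xs=np.where(l==j)
    Q=onz(k,np.c_[xs,ys],.128); r=cv2.minAreaRect(Q[:,:2].astype(np.float32)*1000); print(n,st[j],r,(cv2.boxPoints(r)).round(1).tolist())
ch=onz(c,[[(627-400)/4+374,213/4+200]],.184);print('chim top',ch)
pl=onz(c,[[(625-400)/4+374,77/4+200],[(613-400)/4+374,357/4+200]],.150);print('planters',pl)
E
```

```text
trafo corners [[0.5668, 0.2866, 0.055], [0.536, 0.1564, 0.055], [0.3924, 0.1897, 0.055], [0.424, 0.32, 0.055]] [0.1466, 0.1337, 0.1474, 0.1341] [0.4797856  0.23816445 0.055     ]
long mark [0.48756788 0.28852434 0.055     ] [0.00778228 0.05035989 0.        ]
-x dir ang 2.9128193770275947
mark ang 1.4174758302696184 0.05095765335743378
pointer [[0.47285925 0.25738169 0.096     ]
 [0.47782899 0.24523273 0.096     ]] 1.9590943177013993
top [383 204  86 104 694] ((535.6234130859375, -247.95672607421875), (152.39125061035156, 217.13638305664062), 69.71539306640625) [[407.3999938964844, -281.79998779296875], [611.0, -357.1000061035156], [663.9000244140625, -214.10000610351562], [460.20001220703125, -138.8000030517578]]
scene [213 245  71  55 174] ((552.38232421875, -207.01844787597656), (70.82960510253906, 217.11508178710938), 72.3866958618164) [[438.20001220703125, -207.89999389648438], [645.0999755859375, -273.6000061035156], [666.5999755859375, -206.10000610351562], [459.6000061035156, -140.39999389648438]]
chim top [[ 0.5312619  -0.24342248  0.184     ]]
planters [[ 0.61807754 -0.25428812  0.15      ]
 [ 0.4501967  -0.24093813  0.15      ]]
```

```bash
cat >> h.py <<'E'
from scipy.spatial.transform import Rotation as Ro
def down(yaw): return Ro.from_euler('z',yaw)*Ro.from_euler('x',np.pi)
def state():
    o=bot.get_obs(); w,x,y,z=o['tool_rot']; R=Ro.from_quat([x,y,z,w]); X=R.as_matrix()[:,0]
    return o,np.array(o['eef_pos']),R,np.arctan2(X[1],X[0])
def plan(wps,jaw=1,p=None,R=None):
    "wps: (xyz,yaw,nrows); prints rows in tool axes, rounded"
    o,p0,R0,yaw=state(); p=p0 if p is None else p; R=R0 if R is None else R
    print('t',o['t'],'p',p.round(4),'yaw',round(yaw,3))
    for g,y,n in wps:
        g=np.array(g,float)
        for k in range(n):
            f=1/(n-k); d=R.inv().apply((g-p)*f)*1000; r=(R.inv()*down(y)).as_rotvec()*f
            d=d.round(0); r=r.round(2); print([jaw,*(d+0).tolist(),*(r+0).tolist()],np.linalg.norm(d).round())
            p=p+R.apply(d/1000); R=R*Ro.from_rotvec(r)
E
python3 - <<'E'
from h import *
plan([((.30,-.55,.32),.5,3),((.52,-.25,.32),1.1,7),((.52,0,.32),1.6,5),((.48,.238,.22),1.96,6)])
E
```

```text
t 0.2 p [ 0.2255 -0.6359  0.2527] yaw 0.341
[1, 33.0, -19.0, -22.0, 0.0, 0.0, -0.05] 44.0
[1, 34.0, -17.0, -23.0, 0.0, 0.0, -0.05] 44.0
[1, 34.0, -15.0, -22.0, 0.0, 0.0, -0.06] 43.0
[1, 48.0, -23.0, 0.0, 0.0, 0.0, -0.09] 53.0
[1, 50.0, -18.0, 0.0, 0.0, 0.0, -0.08] 53.0
[1, 51.0, -14.0, 0.0, 0.0, 0.0, -0.09] 53.0
[1, 52.0, -9.0, 0.0, 0.0, 0.0, -0.08] 53.0
[1, 53.0, -5.0, 0.0, 0.0, 0.0, -0.09] 53.0
[1, 54.0, 0.0, 0.0, 0.0, 0.0, -0.08] 54.0
[1, 53.0, 4.0, 0.0, 0.0, 0.0, -0.09] 53.0
[1, 45.0, -23.0, 0.0, 0.0, 0.0, -0.1] 51.0
[1, 47.0, -18.0, 0.0, 0.0, 0.0, -0.1] 50.0
[1, 48.0, -13.0, 0.0, 0.0, 0.0, -0.1] 50.0
[1, 49.0, -9.0, 0.0, 0.0, 0.0, -0.1] 50.0
[1, 50.0, -4.0, 0.0, 0.0, 0.0, -0.1] 50.0
[1, 40.0, -5.0, 17.0, 0.0, 0.0, -0.06] 44.0
[1, 40.0, -3.0, 17.0, 0.0, 0.0, -0.06] 44.0
[1, 40.0, -1.0, 17.0, 0.0, 0.0, -0.06] 43.0
[1, 40.0, 2.0, 17.0, 0.0, 0.0, -0.06] 44.0
[1, 40.0, 4.0, 16.0, 0.0, 0.0, -0.06] 43.0
[1, 40.0, 7.0, 17.0, 0.0, 0.0, -0.06] 44.0
```

Emit:
drive_tool(series=[1, 33, -19, -22, 0, 0, -0.05, 1, 34, -17, -23, 0, 0, -0.05, 1, 34, -15, -22, 0, 0, -0.06, 1, 48, -23, 0, 0, 0, -0.09, 1, 50, -18, 0, 0, 0, -0.08, 1, 51, -14, 0, 0, 0, -0.09, 1, 52, -9, 0, 0, 0, -0.08, 1, 53, -5, 0, 0, 0, -0.09, 1, 54, 0, 0, 0, 0, -0.08, 1, 53, 4, 0, 0, 0, -0.09])

```text
t: 1.45
eef_pos: [0.5211, -0.249, 0.3203]
tool_rot: [0.0, 0.852, 0.524, 0.0]
contact_force: [-0.7, 0.4, 0.0]
gripper_width: 1.001
```

Emit:
drive_tool(series=[1, 45, -23, 0, 0, 0, -0.1, 1, 47, -18, 0, 0, 0, -0.1, 1, 48, -13, 0, 0, 0, -0.1, 1, 49, -9, 0, 0, 0, -0.1, 1, 50, -4, 0, 0, 0, -0.1, 1, 40, -5, 17, 0, 0, -0.06, 1, 40, -3, 17, 0, 0, -0.06, 1, 40, -1, 17, 0, 0, -0.06, 1, 40, 2, 17, 0, 0, -0.06, 1, 40, 4, 16, 0, 0, -0.06, 1, 40, 7, 17, 0, 0, -0.06, 1, 0, 0, 0, 0, 0, 0])

```text
t: 2.95
eef_pos: [0.4784, 0.2413, 0.2182]
tool_rot: [-0.001, 0.554, 0.832, -0.0]
contact_force: [1.1, -0.8, -0.3]
gripper_width: 1.005
```

```bash
python3 - <<'E'
from h import *
o,p,R,y=state(); print(o['t'],p,y,o['q'].round(2),o['contact_force'].round(2))
w=cam('wrist'); cv2.imwrite('pics/w1.png',w['pixels']); np.save('w1.npy',np.r_[np.ravel(w['rvec']),w['t']])
print(-w['R'].T@w['t']); print(proj(w,[[.48,.238,.055],[.48,.238,.096],[.487,.288,.055]]))
E
```

```text
2.95 [0.47835261 0.24126812 0.218228  ] 1.9670375254091792 [-0.02  0.37 -0.7   1.89  0.28  0.98 -0.44] [ 1.08 -0.79 -0.32]
[0.44629029 0.31566052 0.33925   ]
[[322.21153956 227.21992197]
 [322.43738343 246.77300136]
 [361.49623419 163.99442241]]
```

View pics/w1.png

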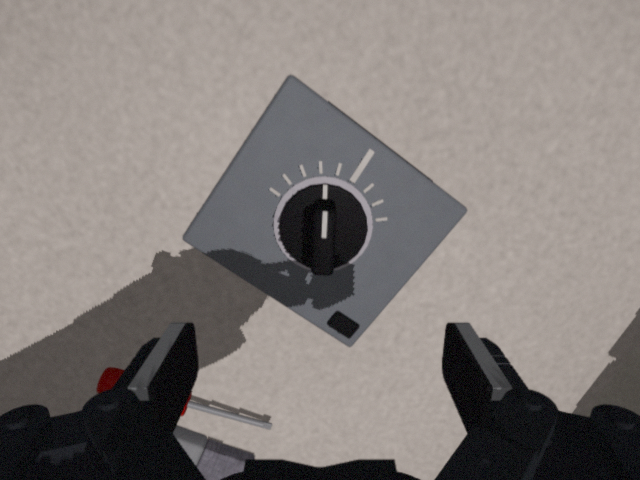

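The wrist view shows the dial centre near (323,225). The pointer line runs through (325,188) and (324,238), and the long mark from (353,181) to (371,151). The box corners are (290,76), (466,210), (350,346) and (184,238).

```bash
cat > dial.py <<'E'
from h import *
def dial(w,corn,mark,bar):
    P=onz(w,corn,.055); print('sides',[round(float(np.linalg.norm(P[i]-P[i-1])),4) for i in range(4)],'ctr',P.mean(0).round(4))
    d=P[0]-P[2]; c=P.mean(0)
    xs=[np.arctan2(*(P[i]-P[j])[1::-1]) for i,j in((1,2),(0,3))]; print('side dirs',np.round(xs,3))
    m=onz(w,mark,.055); e=m[1]-m[0]; f=m.mean(0)-c; print('mark dir',np.arctan2(e[1],e[0]),'from ctr',np.arctan2(f[1],f[0]),np.linalg.norm(f))
    b=onz(w,bar,.096); e=b[1]-b[0]; print('ptr dir',np.arctan2(e[1],e[0]),b.round(4).tolist())
    return P.mean(0)
E
python3 - <<'E'
from dial import *
w=cam('wrist')
c=dial(w,[[290,76],[466,210],[350,346],[184,238]],[[353,181],[371,151]],[[324,238],[324.5,210]])
print('skirt',onz(w,[[325,187]],.064))
m=cv2.inRange(cv2.cvtColor(w['pixels'],cv2.COLOR_BGR2GRAY),0,40); m[:150]=0; m[285:]=0; m[:,:260]=0;m[:,390:]=0
n,l,s,ce=cv2.connectedComponentsWithStats(m); j=1+np.argmax(s[1:,4]); print(s[j],ce[j])
E
```

```text
sides [0.1305, 0.1461, 0.1314, 0.1461] ctr [0.4812 0.2378 0.055 ]
side dirs [1.339 1.339]
mark dir 1.4453493178079373 from ctr 1.398317081052692 0.04741599574551467
ptr dir 1.9501348931493823 [[0.48, 0.2411, 0.096], [0.4737, 0.2571, 0.096]]
skirt [[0.47146876 0.26391396 0.064     ]]
[ 279  181   87   91 5612] [322.07234498 224.10424091]
```

```bash
python3 - <<'E'
from h import *
plan([((.4807,.238,.15),1.94,2),((.4807,.238,.091),1.94,3)])
E
```

```text
t 3.05 p [0.4803 0.2379 0.2191] yaw 1.961
[1, 0.0, 0.0, 35.0, 0.0, 0.0, 0.01] 35.0
[1, 0.0, 0.0, 34.0, 0.0, 0.0, 0.01] 34.0
[1, 0.0, 0.0, 20.0, 0.0, 0.0, 0.0] 20.0
[1, 0.0, 0.0, 20.0, 0.0, 0.0, 0.0] 20.0
[1, 0.0, 1.0, 19.0, 0.0, 0.0, 0.0] 19.0
```

The pixels came from the first picture but the camera pose from the second, and the arm was still settling in between. I'll redo this with the saved pose.

```bash
python3 - <<'E'
from dial import *
w=cam('wrist'); v=np.load('w1.npy'); print('cam now',(-w['R'].T@w['t']).round(4))
m=cv2.cvtColor(w['pixels'],cv2.COLOR_BGR2GRAY)
def cen(m):
    m=cv2.inRange(m,0,40); m[:150]=0; m[285:]=0; m[:,:260]=0;m[:,390:]=0
    n,l,s,ce=cv2.connectedComponentsWithStats(m); return ce[1+np.argmax(s[1:,4])]
print(cen(m),cen(cv2.imread('pics/w1.png',0)), 'image shift now vs w1')
w['rvec']=v[:3]; w['R']=cv2.Rodrigues(v[:3])[0]; w['t']=v[3:]
c=dial(w,[[290,76],[466,210],[350,346],[184,238]],[[353,181],[371,151]],[[324,238],[324.5,210]])
print('skirt',onz(w,[[325,187]],.064))
E
```

```text
cam now [0.4484 0.3127 0.3399]
[321.56294452 221.28680654] [322.57831756 228.36774424] image shift now vs w1
sides [0.1303, 0.1458, 0.1311, 0.1458] ctr [0.4798 0.2402 0.055 ]
side dirs [1.342 1.343]
mark dir 1.4486300089924495 from ctr 1.4011063265915205 0.047318473790157044
ptr dir 1.9535588032019748 [[0.4787, 0.2435, 0.096], [0.4723, 0.2594, 0.096]]
skirt [[0.47005517 0.26620419 0.064     ]]
```

Emit:
drive_tool(series=[1, 1, 0, 35, 0, 0, 0.01, 1, 0, 0, 34, 0, 0, 0, 1, 0, 0, 20, 0, 0, 0, 1, 0, 0, 20, 0, 0, 0, 1, 0, 0, 19, 0, 0, 0, 1, 0, 0, 0, 0, 0, 0, -1, 0, 0, 0, 0, 0, 0, -1, 0, 0, 0, 0, 0, 0, -1, 0, 0, 0, 0, 0, 0, -1, 0, 0, 0, 0, 0, 0, -1, 0, 0, 0, 0, 0, 0, -1, 0, 0, 0, 0, 0, 0], force=30)

```text
t: 4.6
eef_pos: [0.4809, 0.2395, 0.0919]
tool_rot: [0.0, 0.561, 0.828, 0.001]
contact_force: [2.1, 0.8, 2.8]
gripper_width: 0.151
```

```bash
python3 - <<'E'
from h import *
o,p,R,y=state(); print(o['t'],p,y,o['contact_force'].round(2),o['torque'].round(3),o['gripper_width'])
w=cam('wrist'); cv2.imwrite('pics/w2.png',w['pixels'])
E
```

```text
4.6 [0.48088712 0.23948422 0.09185242] 1.9506023727788864 [2.09 0.79 2.85] [ 0.143 -0.534  0.046] 0.15129345603674002
```

View pics/w2.png

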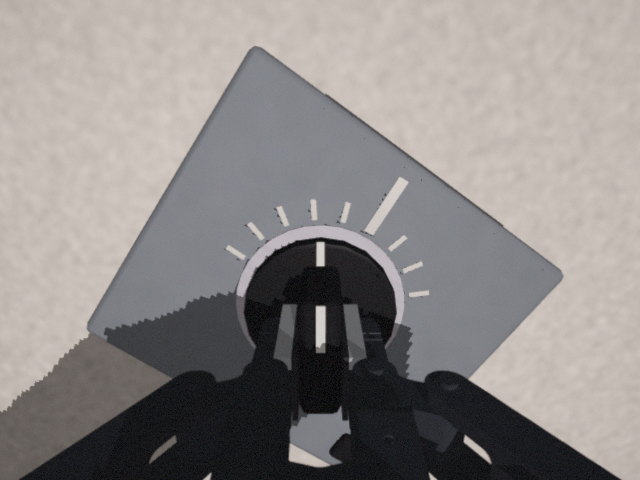

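Width is about 13 mm, so the bar is held. The pointer is at (320,242) and (320,330), and the long mark lies clockwise of it at (370,233)–(404,180). I'll turn it by about 0.54.

Emit:
drive_tool(series=[-1, 0, 0, 0, 0, 0, 0.09, -1, 0, 0, 0, 0, 0, 0.09, -1, 0, 0, 0, 0, 0, 0.09, -1, 0, 0, 0, 0, 0, 0.09, -1, 0, 0, 0, 0, 0, 0.09, -1, 0, 0, 0, 0, 0, 0.09, -1, 0, 0, 0, 0, 0, 0, -1, 0, 0, 0, 0, 0, 0])

```text
t: 5.65
eef_pos: [0.4802, 0.2395, 0.0918]
tool_rot: [0.0, 0.761, 0.649, 0.0]
contact_force: [0.7, 1.5, 6.2]
gripper_width: 0.157
```

```bash
python3 - <<'E'
from h import *
o,p,R,y=state(); print(o['t'],p,y,o['contact_force'].round(2),o['torque'].round(3),o['gripper_width'])
w=cam('wrist'); cv2.imwrite('pics/w3.png',w['pixels']); np.save('w3.npy',np.r_[np.ravel(w['rvec']),w['t']])
E
```

```text
5.65 [0.48022443 0.23946373 0.09181583] 1.4123804900674517 [0.7  1.53 6.2 ] [ 0.118 -0.107  0.017] 0.15679525688547083
```

View pics/w3.png

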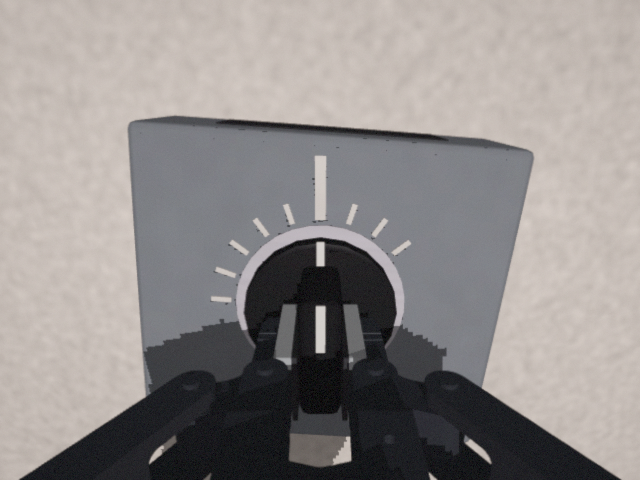

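The long mark (320,155–220) and the pointer (320,242–350) are now in line. I'll open and rise.

Emit:
drive_tool(series=[1, 0, 0, 0, 0, 0, 0, 1, 0, 0, 0, 0, 0, 0, 1, 0, 0, 0, 0, 0, 0, 1, 0, 0, 0, 0, 0, 0, 1, 0, 0, 0, 0, 0, 0, 1, 0, 0, -15, 0, 0, 0, 1, 0, 0, -30, 0, 0, 0, 1, 0, 0, -45, 0, 0, 0, 1, 0, 0, -40, 0, 0, 0, 1, 0, 0, 0, 0, 0, 0, 1, 0, 0, 0, 0, 0, 0, 1, 0, 0, 0, 0, 0, 0])

```text
t: 7.2
eef_pos: [0.4794, 0.2385, 0.2204]
tool_rot: [-0.0, 0.761, 0.648, -0.001]
contact_force: [0.2, 1.1, 0.2]
gripper_width: 0.999
```

```bash
python3 - <<'E'
from dial import *
o,p,R,y=state(); print(o['q'].round(2),o['gripper_width'],p)
w=cam('wrist'); np.save('w4.npy',np.r_[np.ravel(w['rvec']),w['t']]); im=w['pixels']
cv2.imwrite('pics/w4.png',cv2.resize(im[80:320,180:480],(800,640),interpolation=cv2.INTER_CUBIC)[:600])
g=im.min(2); m=cv2.inRange(g,185,255); m[:100]=0; m[320:]=0
n,l,s,ce=cv2.connectedComponentsWithStats(m)
for j in range(1,n):
    if 8<s[j,4]<600: 
        q=np.argwhere(l==j)[:,::-1].astype(np.float32); vx,vy,x,y_=cv2.fitLine(q,2,0,.01,.01).ravel(); print(ce[j].round(1),s[j,4],'dir',round(float(np.degrees(np.arctan2(vy,vx))),1))
plan([((.50,.10,.30),1.1,4),((.52,-.08,.30),.3,5),((.533,-.246,.30),-.354,4)])
E
```

```text
[-0.13  0.34 -0.55  1.89  0.21  0.97 -0.93] 0.9989736767931128 [0.47936438 0.23853946 0.22037006]
t 7.25 p [0.4794 0.2386 0.2203] yaw 1.411
[1, -33.0, 11.0, -20.0, 0.0, 0.0, 0.08] 40.0
[1, -33.0, 13.0, -20.0, 0.0, 0.0, 0.08] 41.0
[1, -31.0, 16.0, -20.0, 0.0, 0.0, 0.08] 40.0
[1, -30.0, 18.0, -20.0, 0.0, 0.0, 0.07] 40.0
[1, -30.0, 20.0, 0.0, 0.0, 0.0, 0.16] 36.0
[1, -27.0, 24.0, 0.0, 0.0, 0.0, 0.16] 36.0
[1, -23.0, 28.0, 0.0, 0.0, 0.0, 0.16] 36.0
[1, -18.0, 32.0, 0.0, 0.0, 0.0, 0.16] 37.0
[1, -12.0, 34.0, 1.0, 0.0, 0.0, 0.16] 36.0
[1, -9.0, 41.0, 0.0, 0.0, 0.0, 0.16] 42.0
[1, -3.0, 41.0, 0.0, 0.0, 0.0, 0.16] 41.0
[1, 4.0, 42.0, 0.0, 0.0, 0.0, 0.17] 42.0
[1, 11.0, 40.0, 0.0, 0.0, 0.0, 0.16] 41.0
```

View pics/w4.png

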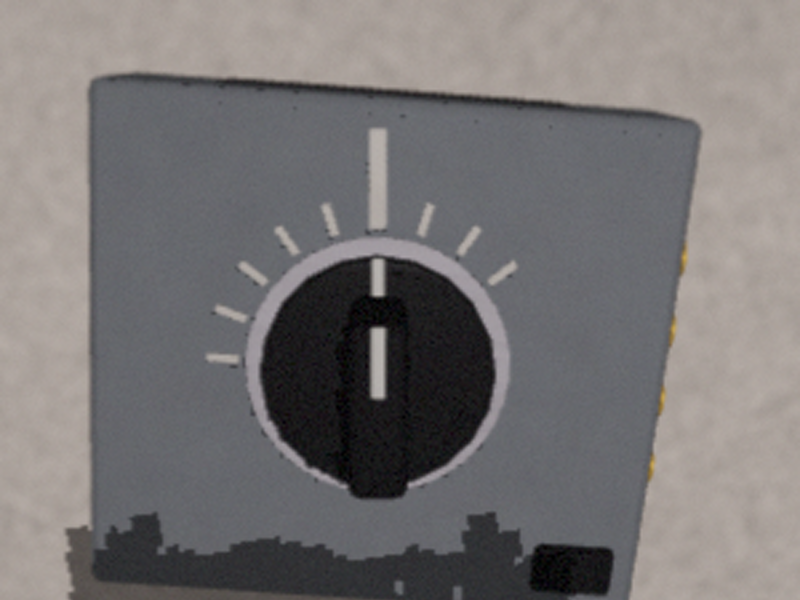

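The dial is released and its pointer line stands on the long mark (both at crop x≈377). Next is the house.

Emit:
drive_tool(series=[1, -33, 11, -20, 0, 0, 0.08, 1, -33, 13, -20, 0, 0, 0.08, 1, -31, 16, -20, 0, 0, 0.08, 1, -30, 18, -20, 0, 0, 0.07, 1, -30, 20, 0, 0, 0, 0.16, 1, -27, 24, 0, 0, 0, 0.16, 1, -23, 28, 0, 0, 0, 0.16, 1, -18, 32, 0, 0, 0, 0.16, 1, -12, 34, 0, 0, 0, 0.16])

```text
t: 8.38
eef_pos: [0.5198, -0.0808, 0.3004]
tool_rot: [-0.0, 0.989, 0.147, -0.001]
contact_force: [-1.0, -1.3, 0.2]
gripper_width: 1.002
```

Emit:
drive_tool(series=[1, -9, 41, 0, 0, 0, 0.16, 1, -3, 41, 0, 0, 0, 0.16, 1, 4, 42, 0, 0, 0, 0.17, 1, 11, 40, 0, 0, 0, 0.16, 1, 0, 0, 0, 0, 0, 0, 1, 0, 0, 0, 0, 0, 0, 1, 0, 0, 0, 0, 0, 0])

```text
t: 9.25
eef_pos: [0.5332, -0.2443, 0.301]
tool_rot: [-0.0, 0.985, -0.172, -0.0]
contact_force: [0.3, 1.2, -0.0]
gripper_width: 1.001
```

```bash
python3 - <<'E'
from h import *
o,p,R,y=state(); print(o['t'],p,y,o['q'].round(2))
w=cam('wrist'); cv2.imwrite('pics/w5.png',w['pixels']); np.save('w5.npy',np.r_[np.ravel(w['rvec']),w['t']])
E
```

```text
9.25 [ 0.53316213 -0.24428587  0.30101358] -0.3461768462406088 [ 0.36  0.29 -0.04  1.71  0.01  1.14 -1.61]
```

View pics/w5.png

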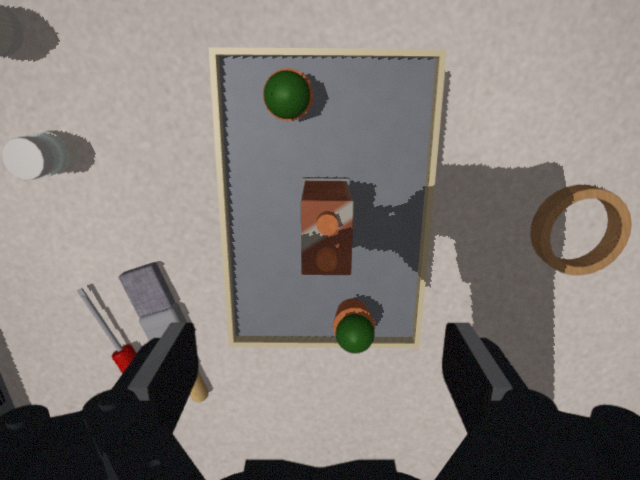

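Roof corners are at about (212,50), (444,53), (417,346) and (232,346). The chimney top is (301,202), (353,201), (352,275), (302,274). The planters stand clear of the finger paths.

```bash
python3 - <<'E'
from h import *
w=cam('wrist'); v=np.load('w5.npy'); w['rvec']=v[:3]; w['R']=cv2.Rodrigues(v[:3])[0]; w['t']=v[3:]
P=onz(w,[[301,202],[353,201],[352,275],[302,274]],.184); print('chim',[round(float(np.linalg.norm(P[i]-P[i-1])),4) for i in range(4)],P.mean(0)); d=P[0]-P[3]+P[1]-P[2]; print(np.arctan2(d[1],d[0]))
Q=onz(w,[[211,49],[446,52],[418,346.5],[231,346.5]],.128); print('roof',[round(float(np.linalg.norm(Q[i]-Q[i-1])),4) for i in range(4)],Q.mean(0)); d=Q[0]-Q[3]+Q[1]-Q[2]; print(np.arctan2(d[1],d[0]))
c=(P.mean(0)+Q.mean(0))/2
o,p,R,y=state(); X=R.as_matrix(); print(p,y,'to chimney in tool axes mm',(X.T@(P.mean(0)-p)*1000).round(1),'roof',(X.T@(Q.mean(0)-p)*1000).round(1))
E
```

```text
chim [0.0441, 0.0294, 0.0453, 0.0299] [ 0.53334131 -0.24980909  0.184     ]
-0.34011427812568323
roof [0.2151, 0.1484, 0.2135, 0.1471] [ 0.53290388 -0.25018514  0.128     ]
-0.35440691262155377
[ 0.53316371 -0.24463956  0.30124886] -0.3467687425131776 to chimney in tool axes mm [  2.    4.8 117.2] roof [  1.7   5.4 173.2]
```

Emit:
drive_tool(series=[1, 2, 5, 40, 0, 0, 0, 1, 0, 0, 40, 0, 0, 0, 1, 0, 0, 30, 0, 0, 0, 1, 0, 0, 20, 0, 0, 0, 1, 0, 0, 17, 0, 0, 0, 1, 0, 0, 0, 0, 0, 0, 1, 0, 0, 0, 0, 0, 0], force=25)

```text
t: 10.22
eef_pos: [0.5337, -0.2514, 0.1551]
tool_rot: [0.0, 0.985, -0.174, 0.001]
contact_force: [-0.1, 0.0, 0.4]
gripper_width: 1.003
```

Emit:
drive_tool(series=[-1, 0, 0, 0, 0, 0, 0, -1, 0, 0, 0, 0, 0, 0, -1, 0, 0, 0, 0, 0, 0, -1, 0, 0, 0, 0, 0, 0, -1, 0, 0, 0, 0, 0, 0, -1, 0, 0, 0, 0, 0, 0], force=25)

```text
t: 10.98
eef_pos: [0.5336, -0.251, 0.1548]
tool_rot: [-0.0, 0.985, -0.174, 0.0]
contact_force: [-0.5, 2.6, 5.3]
gripper_width: 0.347
```

```bash
python3 - <<'E'
from h import *
o,p,R,y=state(); print(o['t'],p,y,o['contact_force'].round(2),o['torque'].round(3),o['gripper_width'])
w=cam('wrist'); cv2.imwrite('pics/w6.png',w['pixels'])
E
```

```text
10.975 [ 0.53361165 -0.25101526  0.15481087] -0.3489228458884287 [-0.5   2.56  5.27] [ 0.501  0.012 -0.02 ] 0.3468649713298788
```

View pics/w6.png

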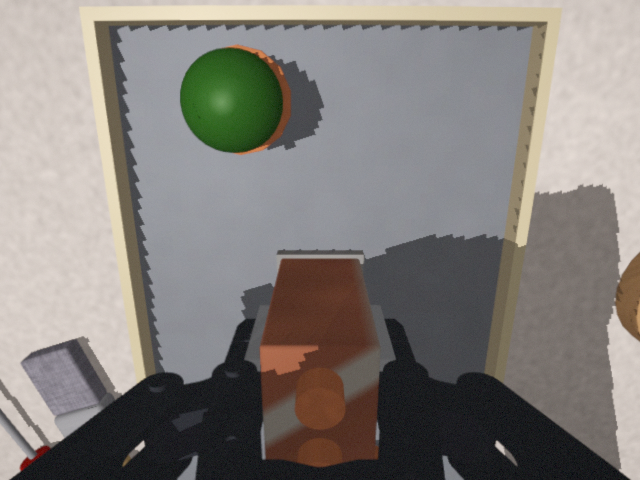

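Width is about 29.5 mm, so the chimney is held squarely. I'll tighten the grip and lift gently.

Emit:
drive_tool(series=[-1, 0, 0, 0, 0, 0, 0, -1, 0, 0, 0, 0, 0, 0, -1, 0, 0, -1, 0, 0, 0, -1, 0, 0, -2, 0, 0, 0, -1, 0, 0, -3, 0, 0, 0, -1, 0, 0, -4, 0, 0, 0, -1, 0, 0, -4, 0, 0, 0, -1, 0, 0, -3, 0, 0, 0, -1, 0, 0, -2, 0, 0, 0, -1, 0, 0, -1, 0, 0, 0, -1, 0, 0, 0, 0, 0, 0, -1, 0, 0, 0, 0, 0, 0], force=70)

```text
t: 12.52
eef_pos: [0.5331, -0.2513, 0.1742]
tool_rot: [-0.0, 0.985, -0.174, -0.0]
contact_force: [1.2, -0.4, -4.7]
gripper_width: 0.342
```

```bash
python3 - <<'E'
from h import *
o,p,R,y=state(); print(o['t'],p,y,o['contact_force'].round(2),o['torque'].round(3),o['gripper_width'],R.as_matrix()[:,2].round(4))
w=cam('wrist'); cv2.imwrite('pics/w7.png',w['pixels'])
print(cv2.absdiff(w['pixels'],cv2.imread('pics/w6.png'))[20:240,130:520].mean())
E
```

```text
12.525 [ 0.53306402 -0.2512985   0.17419607] -0.34917689058819457 [ 1.21 -0.39 -4.69] [-0.042 -0.042 -0.013] 0.3420123786468369 [-2.e-04  0.e+00 -1.e+00]
3.3076806526806526
```

Emit:
drive_tool(series=[-1, 0, 0, -2, 0, 0, 0, -1, 0, 0, -5, 0, 0, 0, -1, 0, 0, -8, 0, 0, 0, -1, 0, 0, -11, 0, 0, 0, -1, 0, 0, -12, 0, 0, 0, -1, 0, 0, -12, 0, 0, 0, -1, 0, 0, -11, 0, 0, 0, -1, 0, 0, -10, 0, 0, 0, -1, 0, 0, -7, 0, 0, 0, -1, 0, 0, -4, 0, 0, 0, -1, 0, 0, -2, 0, 0, 0, -1, 0, 0, 0, 0, 0, 0])

```text
t: 14.08
eef_pos: [0.5331, -0.2513, 0.2581]
tool_rot: [-0.0, 0.985, -0.174, -0.0]
contact_force: [0.5, 1.2, -4.6]
gripper_width: 0.343
```

Emit:
drive_tool(series=[-1, 0, 0, 0, 0, 0, 0, -1, 0, 0, 0, 0, 0, 0, -1, 0, 0, 0, 0, 0, 0, -1, 0, 0, 0, 0, 0, 0])

```text
t: 14.58
eef_pos: [0.5331, -0.2513, 0.2583]
tool_rot: [-0.0, 0.985, -0.174, -0.0]
contact_force: [0.1, 0.5, -4.4]
gripper_width: 0.342
```

```bash
python3 - <<'E'
from h import *
o,p,R,y=state(); print(o['t'],p,y,o['contact_force'].round(2),o['torque'].round(3),o['gripper_width'],R.as_matrix()[:,2].round(4),abs(o['joint_vel']).max())
w=cam('wrist');s=cam('scene');t=cam('top')
a=cv2.resize(s['pixels'][100:400,130:400],(540,600)); b=cv2.resize(w['pixels'],(260,195)); c=cv2.resize(t['pixels'][180:340,360:520],(260,260))
i=np.zeros((600,800,3),np.uint8); i[:,:540]=a; i[:195,540:]=b; i[200:460,540:]=c; cv2.imwrite('pics/fin.png',i)
print(cv2.absdiff(w['pixels'],cv2.imread('pics/w6.png'))[20:240,130:520].mean())
E
```

```text
14.575 [ 0.53312114 -0.25129754  0.25827113] -0.34919199368298065 [ 0.1   0.53 -4.38] [ 0.034 -0.031 -0.076] 0.34198995399686116 [-0.  0. -1.] 0.0024222153995804357
3.345936285936286
```

View pics/fin.png

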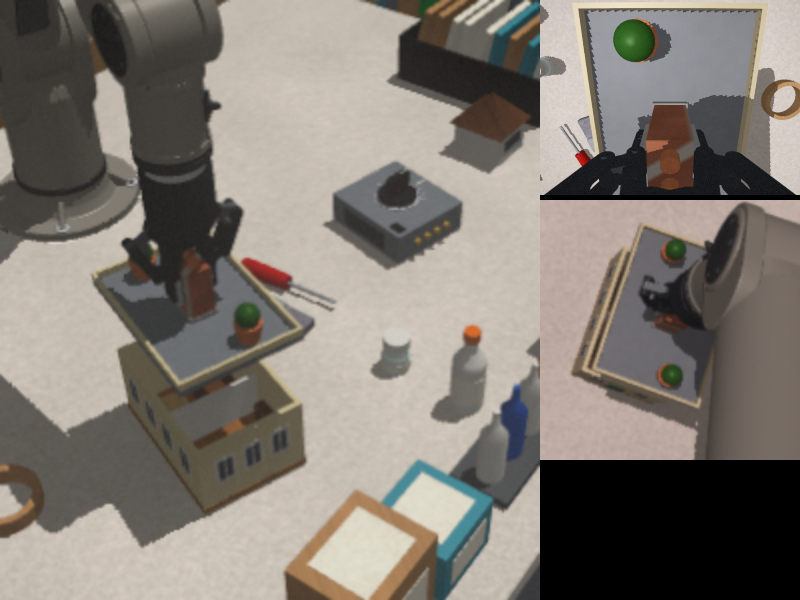

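The roof is level, about 103 mm up over the house. Both planters are upright (crop top view at (675,250) and (670,375)), and the other objects visible in these crops are undisturbed.

```bash
python3 -c "
from h import *
print(bot.hand_in())"
```

```text
the job is handed in; nothing more can be done
None
```

The job is done and handed in at about 14.7 s on the robot's clock, well inside the 51 s limit.

- **Dial:** I gripped the bar, turned it about 0.54 rad clockwise and let go. The wrist picture after release shows the pointer line on the long mark.
- **Roof:** I gripped the chimney across its 30 mm side at 70 N and lifted it 103 mm straight up. That leaves about 98 mm between the locating panel and the walls.
- **Last checks:**
  - The tool was vertical and the arm at rest.
  - The wrist force was a steady 4.4–4.6 N, about what the roof and planters should weigh.
  - Both planters were upright on the roof.
  - In the last pictures, which were cropped around the house and transformer, nothing else looked moved.
- **Disagreements:** The cameras differed by 2–3 mm on where the transformer and roof were. One dial measurement paired a picture with a slightly later camera pose; I redid it before moving. Both grips still came out at the right widths, and no check failed.

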